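Snap the light tube into the raking-light lamp

TASK

Fit the light tube back into the raking-light lamp: lift it off its cork rest, hold it lengthwise over the lamp's two brass spring clips, and press it straight down so that its tapered ends spread the clips and it snaps fully home, lying level on both rubber saddles, both copper contact pins pushed in, with both clips closed over its ends. The tube is fragile: never press it against the lamp with more than 30 N and never let it drop. Then let go of it, and leave the jar, the brass weight and the brush where they are.

Things in the scene. Friction and masses are not known exactly. Their poses are not given: they have to be found in the camera images.
- tube_mid (a point): Centre of a straight round light tube, 26 mm in diameter, 170 mm long, 100 to 180 g: white, aluminium end caps, and round its middle a square black grip 28 x 44 x 28 mm with flat upright sides. Its y axis runs along the tube; ends alike. Ends at y = +-85 mm, chamfered all round at 45 degrees from radius 13 mm (78 mm from the centre) to a flat disc of radius 6 mm (at 85 mm). Starts in the rest.
- rest: Tube rest, fixed: wooden base 70 x 150 x 12 mm with two cork V saddles 12 mm wide at y = +-45 mm. Origin at the centre of its underside on the table, z up, y along the tube lying in it, whose axis is 60 mm above the origin. Free air between the saddles above 12 mm.
- lamp: Lamp, fixed: grey foot 90 x 150 x 12 mm; above it, on a column, a dark steel beam (190 x 34 x 14 mm, along y) with two rigid rubber V saddles (12 mm wide, y = +-45 mm) and a brass spring clip at each end. Origin: centre of the foot's underside on the table, z up, y along the beam. Both ends alike. A tube that is home lies along y, centred over the origin.
- lamp_low (a point): Point fixed to the foot, 90 mm above the lamp's origin: the tube's centre when home, if the beam is at its lowest. The beam, saddles and clips were clamped 0 to 30 mm higher than that: this lift is NOT measured, stays put in use, and must be felt (or seen). Below the home tube's axis there is 36 mm of free air between the saddles.
- clip_left (a joint): Hinge of the upright clip at the lamp's +y end, rad: 0 closed, growing outward, springs back; about 0.085 while a tube's flat end passes, 0.02 with the tube home. Its smooth rounded nose (16 mm long along x, 5 mm thick) points inward, its tip 81 mm from the lamp's centre, 10 mm above the home tube's axis and 50 mm above the hinge. The clip's blade stands 90 mm from the centre.
- clip_right (a joint): Same clip at the -y end. A tube coming down first touches both noses with its axis about 22 mm above home, wedges them apart over the next 5 mm (10 to 18 N in all), then rubs along its flat ends with little force (its weight alone does not move it), and in the last 3 mm the noses snap in over its upper chamfers and pull it down onto the rigid saddles.
- jar_mid (a point): Middle of a small amber glass jar with a white lid, 48 mm in diameter, 65 mm high; standing; to be left alone.
- weight_mid (a point): Middle of a round brass weight with a knob, 48 mm in diameter, 54 mm high; standing; to be left alone.
- brush_mid (a point): Middle of a wooden brush 200 mm long, lying on the table; to be left alone.
- pin_left (a joint): Sprung copper contact pin, 6 mm in diameter, standing in the beam at y = +29 mm under the tube; m pushed down: 0 free, 0.003 when the tube is home; travel 0.004. Very soft (under 1 N). It touches the tube 3 mm before home.
- pin_right (a joint): Same pin at y = -29 mm.
Mind the look-alikes: they are no part of the job. Several things look just like the lamp: the one meant starts farthest to the robot's right.

How it is judged (in metres and radians):
At the end, for the whole second after the job is handed in: The tube rests in the lamp's saddles, released and still: its centre within 4 mm (x and y) of the lamp's origin, along the lamp's y to within 0.035 rad, touching the lamp, and both contact pins pushed in by it by more than 1.8 mm, so that it is fully home between the clips at both ends (x of tube_mid in the frame of lamp between -0.004 and 0.004 m and y of tube_mid in the frame of lamp between -0.004 and 0.004 m and angle between the y axis of tube_mid and the y axis of lamp, either way round below 0.035 rad and value of joint each of pin_left, pin_right above 0.0018 m and contact force between tube and lamp above 0.3 N and linear speed of tube below 0.02 m/s).
It fails at once if the tube is pressed against the lamp with more than 30 N (contact force between tube and lamp above 30 N).
It fails at once if the tube is dropped: it moves faster than 0.5 m/s while the fingers do not touch it (linear speed of tube above 0.5 m/s and contact force between the fingers and tube below 0.01 N).
It fails at once if the jar is moved by more than 20 mm (distance of jar_mid from where it was at the start of the episode above 0.02 m).
It fails at once if the weight is moved by more than 20 mm (distance of weight_mid from where it was at the start of the episode above 0.02 m).
It fails at once if the brush is moved by more than 20 mm (distance of brush_mid from where it was at the start of the episode above 0.02 m).
It also fails if it takes over 61 s, if anything falls off the work surface, if the arm or the gripper's body presses on something with over 40 N, if the wrist force passes 120 N, or if a joint passes its speed limit or range.

ROBOT

A 6-joint arm with a two-finger parallel gripper is mounted at the origin on the work surface. World frame = base frame: x ahead of the robot, y to its left, z up, the work surface at z = 0. Lengths are in mm, angles in degrees, forces in N, time in s.
With the tool pointing down it reaches from about 300 to 850 mm from the base axis. Payload 4.2 kg.
Tool frame: the origin (TCP) lies at the very end of the fingers, on their centre line; the grasp point (between the pads) lies 19 mm behind it (env.grasp_offset is the distance from the TCP to the grasp point, in mm); z points along the fingers, y is the line along which they close (so a half turn about z gives the same grasp; the last joint's range is limited). The gripper opens to 91 mm and grips with 3 to 60 N. Pads are 32 mm wide; open, the fingers measure 118 mm over their backs; the gripper's body (76 mm by 178 mm) begins 60 mm behind the grasp point.
Start: joints at [64.802, 18.312, 89.639, -0, 72.044, -1.146], TCP at [234.361, 525.089, 213.976] pointing down, gripper open.
Joint ranges: [-177.97, 177.97], [-48.28, 115.42], [12.27, 149.76], [-77.06, 257.06], [2.81, 150.46], [-146.56, 146.56]. Speed limits (degrees/s): [147.25, 147.25, 180, 180, 180, 180].

INTERFACE

Orientations are given as [roll, pitch, yaw] about the fixed x, y, z axes, in that order (R = Rz(yaw) Ry(pitch) Rx(roll)).
In Python, from workcell import env gives the robot as it stands. The module is installed in compiled form; this text tells all that it offers.
- The arm moves only by the tool send_rows, never from a script. Its argument "motion" is a list of rows, each an object of numbers: "tx", "ty", "tz": the shift along the tool's x, y, z in units of 500 mm (1.0 is 500 mm); "rx", "ry", "rz": the turn, a rotation vector about the tool's x, y, z in units of 30 degrees (1.0 is 30 degrees); "gripper": the closure, from -1 (fully open) to 1 (shut). In form: [{"tx": .., "ty": .., "tz": .., "rx": .., "ry": .., "rz": .., "gripper": ..}, ...]. A call has 1 to 12 rows; each row shifts and turns the commanded pose from where the row before left it, along the tool's axes as they then stand; what a row does not reach is not made up. A row lasts 1/8 s, in which the tool goes at most 62.5 mm and 10.7 degrees, less where a joint would pass 70% of its speed; a pose out of reach is approached as far as the arm can. A call with a number of a shift or a turn outside -1 to 1 is refused whole. A call with a gripper value outside its range is refused whole. The fingers move at their own pace and stop on an object; "grip_force" is the grip in N (left out, the last holds). Time passes only in rows, so rows that do not move let the fingers close. It gives the time, the measured TCP pose, the force, the opening and the grip force at its end, in the units of the state.
- env.state(): the state, without advancing time (a new reading comes with each control period).
- env.grab_frame(name): name is "side" or "top"; returns a dict with "frame" (384x512x3 uint8, red, green, blue), "vertical_fov" (degrees; the focal length in pixels is half the picture's height over the tangent of half this angle, whatever the lens; pixels are square), "cx", "cy" (the principal point, pixels), "k1" (the pictures are not rectified: a ray, as slopes to the right and down, at radius r is drawn at 1 + k1 r^2 times it, then the intrinsics apply), "rvec" (rotation vector, rad) and "tvec" (3), from world to camera coordinates, as OpenCV has them. Camera axes: x right, y down, z forward; pixel columns grow to the right and rows downward; lengths in mm; the calibration is good to about 2 mm. A picture is of the moment at which its call begins. There is no depth.
- env.job_done(): hands the job in; it is judged then, once.
The state is a dict: "time_s": time; "qpos": joint angles; "qvel": joint speeds; "effort": joint torques, N m; "ee_pos": TCP position; "ee_rot": TCP orientation; "force": force on the tool from outside, world axes, zero at the start; "torque": the same for the moment, N m; "gripper_width": finger opening in mm; "gripper_force": force on a finger pad.
Only numpy, scipy, OpenCV 4.12 (cv2) and the standard library are available. Lean on these libraries where they do the work, as an engineer would, in place of code of your own. Each camera call takes 0.05 s, during which the arm holds its last target. There are 200 camera calls.

## Working session

There is one attempt and no reset: what is moved stays moved. The work goes in short steps, Python scripts to look and compute and a tool call to move; the robot and the scene stay as the last step left them, time stands still between calls to the robot, and variables do not carry over. Pictures are saved under pics/ and viewed, at most 10 in all, crops included, and the job is handed in when it is done.

Besides the shell and the picture viewer there is one more tool, called after "Request:" as name(argument=value, ...), one argument or row to a line, values as JSON. send_rows: Moves the arm, as the interface text tells. Shifts and turns lie within -1 to 1; 1 stands for 500 mm of shift or 30 degrees of turn. Its arguments: {"type":"object","properties":{"motion":{"type":"array"},"grip_force":{"type":"number"}},"required":["motion"]}

```bash
mkdir -p pics
cat > h.py <<'E'
import numpy as np, cv2
from workcell import env
def cam(n):
    d=env.grab_frame(n); h,w=d["frame"].shape[:2]
    f=h/2/np.tan(np.radians(d["vertical_fov"])/2)
    d["K"]=np.array([[f,0,d["cx"]],[0,f,d["cy"]],[0,0,1.]]); d["D"]=np.array([d["k1"],0,0,0.])
    d["R"]=cv2.Rodrigues(np.array(d["rvec"],float))[0]; d["t"]=np.array(d["tvec"],float).reshape(3)
    return d
def ray(d,uv):
    # drawn = slope*(1+k1 r^2)
    p=cv2.undistortPoints(np.array([[uv]],float),d["K"],d["D"])[0,0]
    return -d["R"].T@d["t"], d["R"].T@np.array([p[0],p[1],1.])
def onz(d,uv,z):
    o,v=ray(d,uv); return o+v*(z-o[2])/v[2]
def tri(d1,a,d2,b):
    o1,v1=ray(d1,a);o2,v2=ray(d2,b)
    s=np.linalg.lstsq(np.c_[v1,-v2],o2-o1,rcond=None)[0]
    p,q=o1+s[0]*v1,o2+s[1]*v2
    return (p+q)/2,np.linalg.norm(p-q)
def proj(d,P):
    return cv2.projectPoints(np.array(P,float).reshape(-1,3),np.array(d["rvec"],float),d["t"],d["K"],d["D"])[0][:,0]
def save(d,n,box=None,s=1.5):
    im=d["frame"][:,:,::-1]
    if box: im=im[box[1]:box[3],box[0]:box[2]]
    cv2.imwrite("pics/"+n,cv2.resize(im,None,fx=s,fy=s,interpolation=cv2.INTER_CUBIC))
E
python3 - <<'E'
from h import *
for n in("side","top"):
    d=cam(n); save(d,n+"0.png"); np.savez(n+"0.npz",**{k:v for k,v in d.items()}); print(n,-d["R"].T@d["t"],d["R"][2],d["k1"])
print(env.state(), env.grasp_offset)
E
```

```text
side [-175.70444643 -961.43681556  742.62706486] [ 0.57029311  0.65226161 -0.49932009] 0.03323367399318409
top [ 376.2310609   -98.37955118 1460.27450364] [ 0.14768631  0.00661345 -0.98901214] -0.14755187389291852
{'time_s': 0.1, 'qpos': array([ 6.48017851e+01,  1.83502322e+01,  8.96982121e+01,  3.61736256e-04,
        7.20436743e+01, -1.14415232e+00]), 'qvel': array([ 0.00382014, -0.08465191, -0.15297837,  0.00251476,  0.09012479,
        0.05542017]), 'effort': array([ 2.64711853e-03, -4.13332701e+01, -2.32508969e+01,  7.28603778e-02,
        4.22451657e-02, -2.50403576e-05]), 'ee_pos': array([234.16420181, 524.68032736, 213.18990965]), 'ee_rot': array([-1.79907907e+02, -2.18328059e-03,  1.55945824e+02]), 'force': array([ 0.83508011, -0.49613298,  0.03850606]), 'torque': array([-0.01864202,  0.03424298,  0.00756661]), 'gripper_force': 0.0, 'gripper_width': 91.021956315165} 18.8
```

View pics/side0.png

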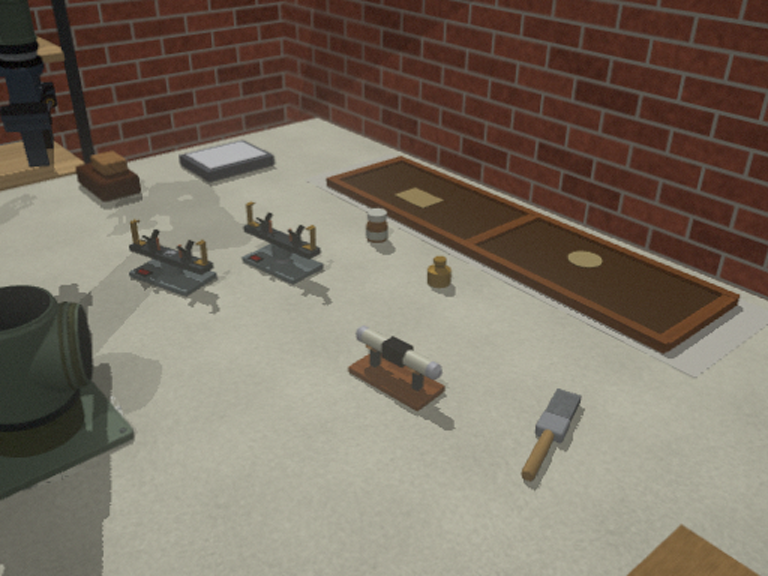

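View pics/top0.png

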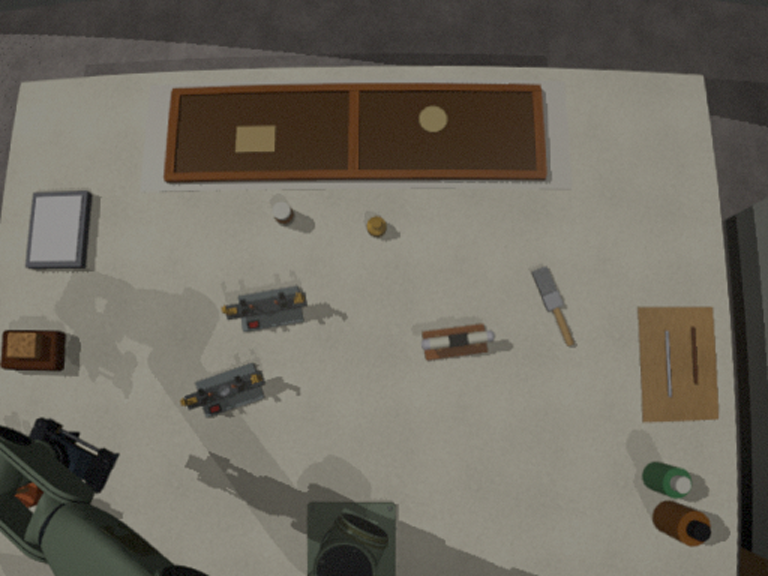

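The pictures show two lamps. In the top view they sit at (265,308) and (225,388), and the one farther right (−y) is at (265,308), which is (283,243) in the side view. The tube is at (458,340) in top and (398,352) in side. I'll enlarge the tube and that lamp.

Run:
```python
from h import *
S=np.load("side0.npz")["frame"];T=np.load("top0.npz")["frame"]
def c(im,u,v):
    return cv2.resize(im[v:v+60,u:u+80,::-1],(400,300),interpolation=cv2.INTER_CUBIC)
cv2.imwrite("pics/crops.png",np.vstack([np.hstack([c(S,225,205),c(S,150,130)]),np.hstack([c(T,265,198),c(T,137,175)])]))
```

```text
(no output)
```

View pics/crops.png

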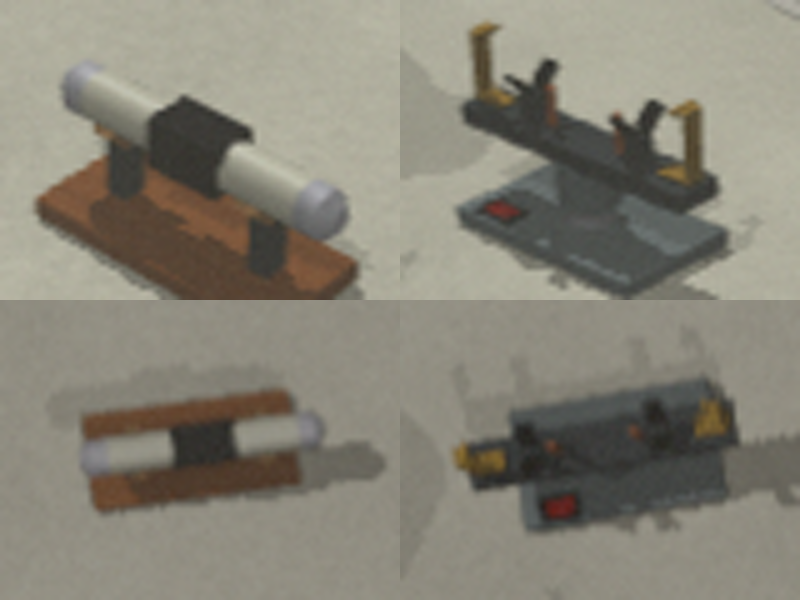

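```bash
cat > fit.py <<'E'
from h import *
from scipy.optimize import least_squares
D={}
for n in("side","top"):
    z=np.load(n+"0.npz"); D[n]={k:z[k] for k in z.files}
off={"TS":(225,205),"LS":(150-80,130),"TT":(265,198-60),"LT":(137-80,175-60)}
def px(tag,c): return (np.array(c)+.5)/5-.5+off[tag]
def W(p,q,lift=0,yaw=None):
    c,s=np.cos(p[2]),np.sin(p[2]); return [p[0]+c*q[0]-s*q[1],p[1]+s*q[0]+c*q[1],q[2]]
h=12
foot=[("LS",(460,212),(-45,75,h)),("LS",(628,285),(-45,-75,h)),("LS",(725,235),(45,-75,h)),
("LT",(512,408),(45,75,h)),("LT",(708,378),(45,-75,h)),("LT",(727,495),(-45,-75,h)),("LT",(525,530),(-45,75,h))]
beam=[("LS",(465,100),(-17,95,54)),("LS",(465,122),(-17,95,40)),("LS",(682,190),(-17,-95,54)),("LS",(680,210),(-17,-95,40)),("LS",(718,178),(17,-95,54)),
("LT",(470,442),(17,95,54)),("LT",(475,488),(-17,95,54)),("LT",(730,400),(17,-95,54)),("LT",(738,443),(-17,-95,54))]
def res(p,fo,be):
    r=[]
    for L,l in((fo,0),(be,p[3])):
        for t,c,q in L:
            r.append(proj(D["side" if t[1]=="S" else "top"],W(p,(q[0],q[1],q[2]+l)))[0]-px(t,c))
    return np.array(r).ravel()
c0=onz(D["top"],px("LT",(620,450)),12)
for fo,be in((foot,[]),([],beam),(foot,beam)):
    s=least_squares(res,[c0[0],c0[1],.15,10],args=(fo,be)); print(s.x,np.degrees(s.x[2])); 
print(s.fun.reshape(-1,2).round(1).tolist())
a,e=tri(D["side"],px("TS",(78,88)),D["top"],px("TT",(92,457)));b,f=tri(D["side"],px("TS",(328,206)),D["top"],px("TT",(312,431)))
print(a,e,b,f,(a+b)/2,np.degrees(np.arctan2(-(a-b)[0],(a-b)[1])))
tc=(-0,)
# grip top face centre
tube=[("TS",(184,97),(14,22,14)),("TS",(250,132),(14,-22,14)),("TS",(218,155),(-14,-22,14)),("TS",(152,118),(-14,22,14)),("TS",(216,197),(-14,-22,-14)),
("TT",(171,427),(14,22,14)),("TT",(176,467),(-14,22,14)),("TT",(232,420),(14,-22,14)),("TT",(236,460),(-14,-22,14))]
def rt(p): return np.array([proj(D["side" if t[1]=="S" else "top"],W(p,(q[0],q[1],q[2]+p[3])))[0]-px(t,c) for t,c,q in tube]).ravel()
m=(a+b)/2
s=least_squares(rt,[m[0],m[1],.1,60]);print(s.x,np.degrees(s.x[2]));print(s.fun.reshape(-1,2).round(1).tolist())
for n,uv in(("jar",(284,212)),("weight",(376,225))): print(n,onz(D["top"],np.array(uv)/1.5,50))
E
python3 fit.py
```

```text
[5.57911276e+02 1.95990003e+02 1.60530873e-01 1.00000000e+01] 9.197741514283123
[5.59370849e+02 1.98073192e+02 1.62181837e-01 1.04307190e+01] 9.292334798050463
[5.58494502e+02 1.96781282e+02 1.61254808e-01 1.14512208e+01] 9.239219898685032
[[-0.6, -2.3], [-0.5, -1.0], [1.5, -1.9], [-0.5, 0.4], [0.8, -0.2], [0.5, 0.8], [0.1, 0.4], [-0.4, -0.2], [-0.0, -0.6], [-0.3, 0.7], [0.3, 0.9], [0.7, -0.9], [-0.4, 0.1], [-0.3, 0.4], [0.8, -0.2], [0.6, 0.7]]
[ 469.17226571 -169.14318043   55.09342425] 3.7670738756581703 [ 487.96643572 -322.37995826   61.79827409] 0.9082313259159448 [ 478.56935072 -245.76156935   58.44584917] 6.992286444839071
[ 4.78836625e+02 -2.45994941e+02  1.26446361e-01  5.64705768e+01] 7.244842797905273
[[0.3, -0.7], [1.2, -0.5], [-0.2, -0.0], [-1.1, -0.1], [-0.1, 1.4], [-0.4, 0.0], [-0.3, 0.1], [0.1, -0.2], [0.5, -0.1]]
jar [786.41247768 163.5356914   50.        ]
weight [752.83639088 -57.79771124  50.        ]
```

Fits: the tube is at about (479, −246, 60) with yaw 7°. The lamp is at about (558.5, 197) with yaw 9.2° and a lift of about 11 mm. I'll turn the tool first.

Request:
send_rows(
  motion=[
    {"rz": 0.327,"gripper": -1},
    {"rz": 0.327,"gripper": -1},
    {"rz": 0.327,"gripper": -1},
    {"rz": 0.327,"gripper": -1},
    {"rz": 0.327,"gripper": -1},
    {"rz": 0.327,"gripper": -1},
    {"gripper": -1},
  ],
)

```text
invalid input at $.motion[0]: expected keys tx, ty, tz, rx, ry, rz, gripper
```

```bash
cat > to.py <<'E'
import sys
from h import *
from scipy.spatial.transform import Rotation as Ro
x,y,z,yaw=map(float,sys.argv[1:5])
s=env.state(); R=Ro.from_euler("xyz",s["ee_rot"],degrees=True); G=Ro.from_euler("xyz",[180,0,yaw],degrees=True)
d=R.inv().apply(np.array([x,y,z])-s["ee_pos"])
print("units",(d/500).round(4),"rot units",(np.degrees((R.inv()*G).as_rotvec())/30).round(4),"pos",s["ee_pos"].round(1),s["ee_rot"].round(2),"F",s["force"].round(2),"w",round(s["gripper_width"],1),s["gripper_force"],"t",s["time_s"])
E
python3 to.py 478.7 -246 150 97.1
```

```text
units [-1.0749 -1.208   0.1283] rot units [-2.8000e-03  1.5000e-03  1.9615e+00] pos [234.2 524.7 213.2] [-179.91   -0.    155.95] F [ 0.84 -0.5   0.04] w 91.0 0.0 t 0.1
```

Request:
send_rows(
  motion=[
    {"tx": 0,"ty": 0,"tz": 0,"rx": 0,"ry": 0,"rz": 0.327,"gripper": -1},
    {"tx": 0,"ty": 0,"tz": 0,"rx": 0,"ry": 0,"rz": 0.327,"gripper": -1},
    {"tx": 0,"ty": 0,"tz": 0,"rx": 0,"ry": 0,"rz": 0.327,"gripper": -1},
    {"tx": 0,"ty": 0,"tz": 0,"rx": 0,"ry": 0,"rz": 0.327,"gripper": -1},
    {"tx": 0,"ty": 0,"tz": 0,"rx": 0,"ry": 0,"rz": 0.327,"gripper": -1},
    {"tx": 0,"ty": 0,"tz": 0,"rx": 0,"ry": 0,"rz": 0.327,"gripper": -1},
    {"tx": 0,"ty": 0,"tz": 0,"rx": 0,"ry": 0,"rz": 0,"gripper": -1},
  ],
)

```text
time_s: 0.98
ee_pos: [234.3, 524.9, 213.6]
ee_rot: [-180.0, 0.0, 97.2]
force: [-0.4, -0.4, -1.2]
gripper_width: 91.0
gripper_force: 0.0
```

```bash
python3 to.py 478.7 -246 150 97.1
```

```text
units [-1.5908  0.2918  0.1281] rot units [-0.0009  0.0013  0.0034] pos [234.3 524.9 213.6] [-1.7997e+02  4.0000e-02  9.7200e+01] F [-0.37 -0.45 -1.19] w 91.0 0.0 t 0.975
```

Request:
send_rows(
  motion=[
    {"tx": -0.1,"ty": 0.018,"tz": 0,"rx": 0,"ry": 0,"rz": 0,"gripper": -1},
    {"tx": -0.1,"ty": 0.018,"tz": 0,"rx": 0,"ry": 0,"rz": 0,"gripper": -1},
    {"tx": -0.1,"ty": 0.018,"tz": 0,"rx": 0,"ry": 0,"rz": 0,"gripper": -1},
    {"tx": -0.1,"ty": 0.018,"tz": 0,"rx": 0,"ry": 0,"rz": 0,"gripper": -1},
    {"tx": -0.1,"ty": 0.018,"tz": 0,"rx": 0,"ry": 0,"rz": 0,"gripper": -1},
    {"tx": -0.1,"ty": 0.018,"tz": 0,"rx": 0,"ry": 0,"rz": 0,"gripper": -1},
    {"tx": -0.1,"ty": 0.018,"tz": 0,"rx": 0,"ry": 0,"rz": 0,"gripper": -1},
    {"tx": -0.1,"ty": 0.018,"tz": 0,"rx": 0,"ry": 0,"rz": 0,"gripper": -1},
    {"tx": -0.1,"ty": 0.018,"tz": 0,"rx": 0,"ry": 0,"rz": 0,"gripper": -1},
    {"tx": -0.1,"ty": 0.018,"tz": 0,"rx": 0,"ry": 0,"rz": 0,"gripper": -1},
    {"tx": -0.1,"ty": 0.018,"tz": 0,"rx": 0,"ry": 0,"rz": 0,"gripper": -1},
    {"tx": -0.1,"ty": 0.018,"tz": 0,"rx": 0,"ry": 0,"rz": 0,"gripper": -1},
  ],
)

```text
time_s: 2.48
ee_pos: [415.8, -58.7, 214.0]
ee_rot: [180.0, -0.0, 97.3]
force: [1.0, 0.5, 0.3]
gripper_width: 91.0
gripper_force: 0.0
```

Request:
send_rows(
  motion=[
    {"tx": -0.1,"ty": 0.019,"tz": 0,"rx": 0,"ry": 0,"rz": 0,"gripper": -1},
    {"tx": -0.1,"ty": 0.019,"tz": 0,"rx": 0,"ry": 0,"rz": 0,"gripper": -1},
    {"tx": -0.1,"ty": 0.019,"tz": 0.04,"rx": 0,"ry": 0,"rz": 0,"gripper": -1},
    {"tx": -0.09,"ty": 0.019,"tz": 0.04,"rx": 0,"ry": 0,"rz": 0,"gripper": -1},
    {"tx": 0,"ty": 0,"tz": 0.04,"rx": 0,"ry": 0,"rz": 0,"gripper": -1},
    {"tx": 0,"ty": 0,"tz": 0,"rx": 0,"ry": 0,"rz": 0,"gripper": -1},
    {"tx": 0,"ty": 0,"tz": 0,"rx": 0,"ry": 0,"rz": 0,"gripper": -1},
  ],
)

```text
time_s: 3.35
ee_pos: [477.6, -245.6, 154.6]
ee_rot: [180.0, 0.0, 97.2]
force: [0.2, 0.5, 0.0]
gripper_width: 91.5
gripper_force: 0.0
```

```bash
python3 to.py 478.7 -246 40 97.1
```

```text
units [-0.0009  0.0019  0.2292] rot units [0.0016 0.0008 0.0028] pos [ 477.6 -245.6  154.6] [1.7995e+02 2.0000e-02 9.7180e+01] F [0.2  0.46 0.01] w 91.5 0.0 t 3.35
```

Request:
send_rows(
  motion=[
    {"tx": 0,"ty": 0.002,"tz": 0.038,"rx": 0,"ry": 0,"rz": 0,"gripper": -1},
    {"tx": 0,"ty": 0,"tz": 0.038,"rx": 0,"ry": 0,"rz": 0,"gripper": -1},
    {"tx": 0,"ty": 0,"tz": 0.038,"rx": 0,"ry": 0,"rz": 0,"gripper": -1},
    {"tx": 0,"ty": 0,"tz": 0.038,"rx": 0,"ry": 0,"rz": 0,"gripper": -1},
    {"tx": 0,"ty": 0,"tz": 0.038,"rx": 0,"ry": 0,"rz": 0,"gripper": -1},
    {"tx": 0,"ty": 0,"tz": 0.038,"rx": 0,"ry": 0,"rz": 0,"gripper": -1},
    {"tx": 0,"ty": 0,"tz": 0,"rx": 0,"ry": 0,"rz": 0,"gripper": -1},
    {"tx": 0,"ty": 0,"tz": 0,"rx": 0,"ry": 0,"rz": 0,"gripper": -1},
  ],
)

```text
time_s: 4.35
ee_pos: [479.3, -245.8, 41.2]
ee_rot: [179.9, 0.1, 97.1]
force: [-0.3, 0.3, 0.6]
gripper_width: 91.2
gripper_force: 0.0
```

Request:
send_rows(
  motion=[
    {"tx": 0,"ty": 0,"tz": 0,"rx": 0,"ry": 0,"rz": 0,"gripper": 1},
    {"tx": 0,"ty": 0,"tz": 0,"rx": 0,"ry": 0,"rz": 0,"gripper": 1},
    {"tx": 0,"ty": 0,"tz": 0,"rx": 0,"ry": 0,"rz": 0,"gripper": 1},
    {"tx": 0,"ty": 0,"tz": 0,"rx": 0,"ry": 0,"rz": 0,"gripper": 1},
    {"tx": 0,"ty": 0,"tz": 0,"rx": 0,"ry": 0,"rz": 0,"gripper": 1},
    {"tx": 0,"ty": 0,"tz": 0,"rx": 0,"ry": 0,"rz": 0,"gripper": 1},
    {"tx": 0,"ty": 0,"tz": 0,"rx": 0,"ry": 0,"rz": 0,"gripper": 1},
    {"tx": 0,"ty": 0,"tz": 0,"rx": 0,"ry": 0,"rz": 0,"gripper": 1},
  ],
  grip_force=10,
)

```text
time_s: 5.35
ee_pos: [477.9, -245.7, 39.9]
ee_rot: [-180.0, -0.0, 97.1]
force: [-1.5, -0.3, 1.4]
gripper_width: 28.0
gripper_force: 10.0
```

Request:
send_rows(
  motion=[
    {"tx": 0,"ty": 0,"tz": 0,"rx": 0,"ry": 0,"rz": 0,"gripper": 1},
    {"tx": 0,"ty": 0,"tz": 0,"rx": 0,"ry": 0,"rz": 0,"gripper": 1},
    {"tx": 0,"ty": 0,"tz": 0,"rx": 0,"ry": 0,"rz": 0,"gripper": 1},
    {"tx": 0,"ty": 0,"tz": -0.01,"rx": 0,"ry": 0,"rz": 0,"gripper": 1},
    {"tx": 0,"ty": 0,"tz": -0.04,"rx": 0,"ry": 0,"rz": 0,"gripper": 1},
    {"tx": 0,"ty": 0,"tz": -0.07,"rx": 0,"ry": 0,"rz": 0,"gripper": 1},
    {"tx": 0,"ty": 0,"tz": -0.07,"rx": 0,"ry": 0,"rz": 0,"gripper": 1},
    {"tx": 0,"ty": 0,"tz": -0.07,"rx": 0,"ry": 0,"rz": 0,"gripper": 1},
    {"tx": 0,"ty": 0,"tz": -0.04,"rx": 0,"ry": 0,"rz": 0,"gripper": 1},
    {"tx": 0,"ty": 0,"tz": 0,"rx": 0,"ry": 0,"rz": 0,"gripper": 1},
    {"tx": 0,"ty": 0,"tz": 0,"rx": 0,"ry": 0,"rz": 0,"gripper": 1},
  ],
  grip_force=50,
)

```text
time_s: 6.72
ee_pos: [477.9, -245.3, 188.9]
ee_rot: [-179.9, -0.1, 97.1]
force: [-0.1, -0.1, -1.8]
gripper_width: 27.7
gripper_force: 50.0
```

```bash
python3 to.py 558.5 197 170 99.2
```

```text
units [0.8579 0.269  0.0386] rot units [-0.0019 -0.0024 -0.0708] pos [ 477.9 -245.3  188.9] [-1.7994e+02 -7.0000e-02  9.7080e+01] F [-0.14 -0.05 -1.78] w 27.7 49.99569833278656 t 6.725
```

Request:
send_rows(
  motion=[
    {"tx": 0.04,"ty": 0.012,"tz": 0,"rx": 0,"ry": 0,"rz": 0,"gripper": 1},
    {"tx": 0.09,"ty": 0.028,"tz": 0,"rx": 0,"ry": 0,"rz": 0,"gripper": 1},
    {"tx": 0.09,"ty": 0.028,"tz": 0,"rx": 0,"ry": 0,"rz": 0,"gripper": 1},
    {"tx": 0.09,"ty": 0.028,"tz": 0,"rx": 0,"ry": 0,"rz": 0,"gripper": 1},
    {"tx": 0.09,"ty": 0.028,"tz": 0,"rx": 0,"ry": 0,"rz": 0,"gripper": 1},
    {"tx": 0.09,"ty": 0.028,"tz": 0,"rx": 0,"ry": 0,"rz": 0,"gripper": 1},
    {"tx": 0.09,"ty": 0.028,"tz": 0,"rx": 0,"ry": 0,"rz": 0,"gripper": 1},
    {"tx": 0.09,"ty": 0.028,"tz": 0,"rx": 0,"ry": 0,"rz": 0,"gripper": 1},
    {"tx": 0.09,"ty": 0.028,"tz": 0,"rx": 0,"ry": 0,"rz": 0,"gripper": 1},
    {"tx": 0.07,"ty": 0.022,"tz": 0,"rx": 0,"ry": 0,"rz": 0,"gripper": 1},
    {"tx": 0.028,"ty": 0.011,"tz": 0.02,"rx": 0,"ry": 0,"rz": 0,"gripper": 1},
    {"tx": 0,"ty": 0,"tz": 0.018,"rx": 0,"ry": 0,"rz": -0.07,"gripper": 1},
  ],
)

```text
time_s: 8.22
ee_pos: [558.0, 197.2, 169.2]
ee_rot: [-179.9, 0.0, 99.4]
force: [-0.2, -0.1, -2.2]
gripper_width: 27.6
gripper_force: 50.0
```

Request:
send_rows(
  motion=[
    {"tx": 0,"ty": 0,"tz": 0.02,"rx": 0,"ry": 0,"rz": 0,"gripper": 1},
    {"tx": 0,"ty": 0,"tz": 0,"rx": 0,"ry": 0,"rz": 0,"gripper": 1},
    {"tx": 0,"ty": 0,"tz": 0,"rx": 0,"ry": 0,"rz": 0,"gripper": 1},
  ],
)

```text
time_s: 8.6
ee_pos: [559.0, 195.8, 161.2]
ee_rot: [180.0, -0.0, 99.1]
force: [0.3, -0.6, -1.6]
gripper_width: 27.9
gripper_force: 50.0
```

```bash
python3 to.py 558.5 197 120 99.2
python3 - <<'E'
from h import *
S=cam("side");T=cam("top")
for n,d in(("side1",S),("top1",T)): np.savez(n+".npz",**d)
def c(im,u,v): return cv2.resize(im[v:v+100,u:u+66,::-1],(396,600),interpolation=cv2.INTER_CUBIC)
cv2.imwrite("pics/ov1.png",np.hstack([c(S["frame"],155,95),cv2.resize(T["frame"][165:240,135:201,::-1],(396,450),interpolation=cv2.INTER_CUBIC)[:450].copy() if 0 else c(T["frame"],142,160)]))
E
```

```text
units [ 0.0025 -0.0007  0.0824] rot units [ 0.0007 -0.0001 -0.0028] pos [559.  195.8 161.2] [179.98  -0.    99.11] F [ 0.29 -0.64 -1.57] w 27.9 49.995585680007935 t 8.6
```

View pics/ov1.png

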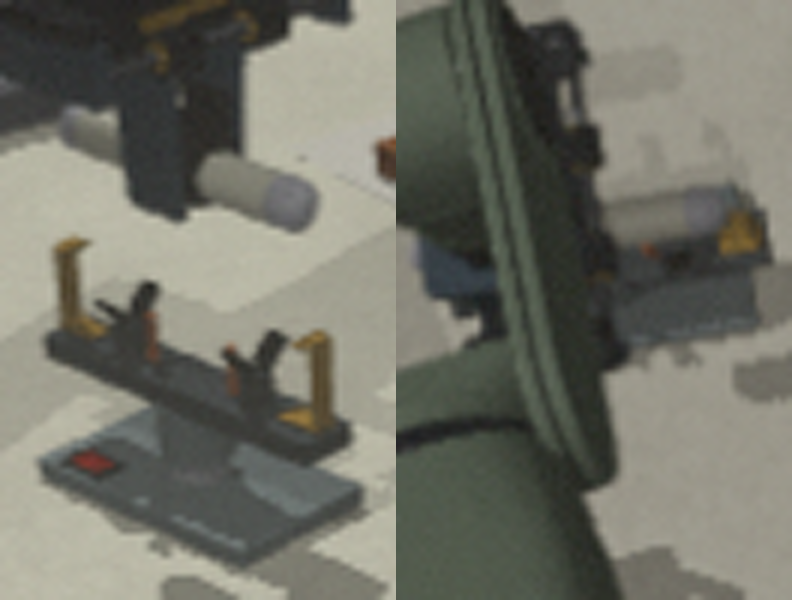

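The tube is held level above the right lamp. The side crop shows its near end at (295,205) and the clip tops at (70,242) and (320,335). The top crop shows the tube end at (735,200) and the clip at (740,232). I'll overlay the models to check alignment.

```bash
cat > ov.py <<'E'
import sys
from h import *
def run(tag,tube,lamp,out,offs=((155,95),(142,160))):
    ims=[]
    for n,(u,v) in zip(("side","top"),offs):
        z=np.load(n+tag+".npz");d={k:z[k] for k in z.files}
        im=cv2.resize(d["frame"][v:v+100,u:u+66,::-1],(396,600),interpolation=cv2.INTER_CUBIC)
        def dr(p,L,col,closed=False):
            c,s=np.cos(p[2]),np.sin(p[2])
            P=[[p[0]+c*q[0]-s*q[1],p[1]+s*q[0]+c*q[1],p[3]+q[2]] for q in L]
            uv=((proj(d,P)-[u,v]+.5)*6-.5).round().astype(int)
            cv2.polylines(im,[uv.reshape(-1,1,2)],closed,col,1,cv2.LINE_AA)
        a=np.linspace(0,2*np.pi,30)
        for y,r in((85,6),(78,13),(-78,13),(-85,6)): dr(tube,[(r*np.cos(t),y,r*np.sin(t)) for t in a],(255,255,0))
        f=(lamp[0],lamp[1],lamp[2],0); b=(lamp[0],lamp[1],lamp[2],lamp[3])
        dr(f,[(-45,-75,12),(45,-75,12),(45,75,12),(-45,75,12)],(0,255,0),True)
        dr(b,[(-17,-95,54),(17,-95,54),(17,95,54),(-17,95,54)],(0,0,255),True)
        for s in(1,-1): dr(b,[(-8,s*90,54),(-8,s*90,102.5),(-8,s*81,100),(8,s*81,100),(8,s*90,102.5),(8,s*90,54)],(255,0,255))
        ims.append(im)
    cv2.imwrite("pics/"+out,np.hstack(ims))
E
python3 -c "
from ov import *
run('1',(559,195.8,np.radians(9.1),180),(558.5,196.8,.1613,11.45),'ov2.png')"
```

```text
(no output)
```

View pics/ov2.png

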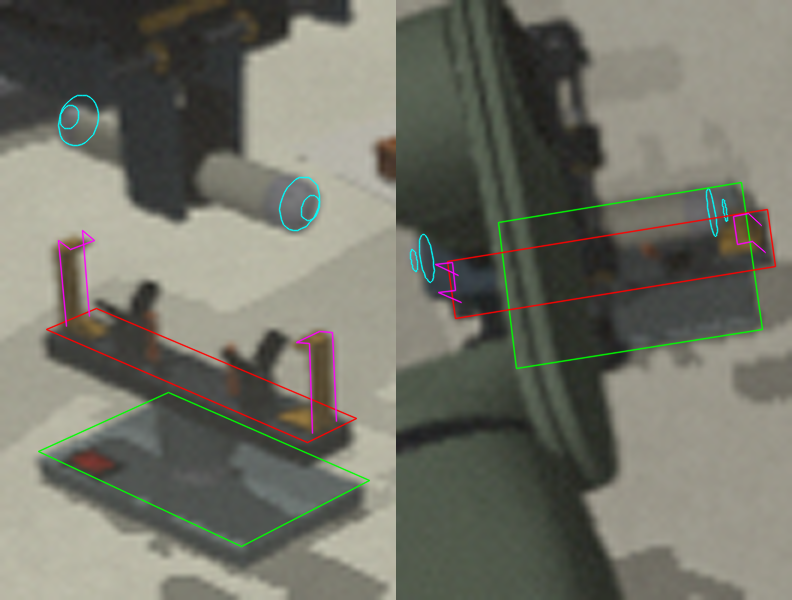

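Run:
```python
from h import *
from ov import *
p=(559,195.8,np.radians(9.1),180)
def load(n,t):
    z=np.load(n+t+".npz");return {k:z[k] for k in z.files}
def prof(d,pts):
    uv=proj(d,pts).astype(np.float32)
    return cv2.remap(d["frame"],uv[None,:,0],uv[None,:,1],cv2.INTER_LINEAR)[0].mean(1).round().astype(int)
def W(q): c,s=np.cos(p[2]),np.sin(p[2]); return [p[0]+c*q[0]-s*q[1],p[1]+s*q[0]+c*q[1],p[3]+q[2]]
ys=np.arange(-50,-108,-2)
print("y",ys.tolist())
for dx in(-5,0,5): print("top",dx,prof(load("top","1"),[W((dx,y,12)) for y in ys]).tolist())
print("bg ",prof(load("top","0"),[W((0,y,12)) for y in ys]).tolist())
print("side",prof(load("side","1"),[W((-5,y,5)) for y in ys]).tolist())
print("side+",prof(load("side","1"),[W((-5,-y,5)) for y in ys]).tolist())
xs=np.arange(-30,32,2);print(xs.tolist());print("top across y-60",prof(load("top","1"),[W((x,-60,0)) for x in xs]).tolist())
print("side across z y-50",prof(load("side","1"),[W((0,-50,x)) for x in xs]).tolist())
I=lambda n,u,v:cv2.resize(load(n,"1")["frame"][v:v+30,u:u+40,::-1],(400,300),interpolation=cv2.INTER_CUBIC)
cv2.imwrite("pics/ends.png",np.vstack([np.hstack([I("side",180,110),I("side",155,105)]),np.hstack([I("top",180,180),I("top",140,190)])]))
```

```text
y [-50, -52, -54, -56, -58, -60, -62, -64, -66, -68, -70, -72, -74, -76, -78, -80, -82, -84, -86, -88, -90, -92, -94, -96, -98, -100, -102, -104, -106]
top -5 [107, 107, 108, 108, 108, 107, 108, 105, 102, 101, 101, 101, 101, 99, 96, 93, 91, 83, 77, 72, 71, 72, 72, 71, 70, 70, 74, 88, 105]
top 0 [112, 112, 113, 112, 112, 114, 112, 111, 107, 105, 105, 105, 104, 102, 99, 96, 96, 92, 85, 84, 82, 79, 76, 75, 83, 89, 96, 126, 145]
top 5 [106, 106, 108, 107, 105, 106, 106, 104, 101, 99, 99, 99, 98, 96, 95, 95, 92, 89, 85, 85, 85, 78, 77, 87, 96, 106, 124, 137, 147]
bg  [69, 60, 53, 50, 49, 50, 61, 71, 80, 84, 84, 82, 81, 80, 80, 79, 80, 82, 83, 84, 82, 77, 72, 71, 79, 85, 92, 120, 136]
side [123, 122, 121, 122, 121, 119, 115, 112, 111, 113, 114, 113, 112, 113, 115, 118, 119, 117, 113, 106, 103, 109, 121, 144, 161, 171, 176, 175, 175]
side+ [121, 121, 121, 122, 123, 125, 123, 122, 122, 122, 121, 120, 118, 115, 112, 104, 93, 80, 69, 61, 59, 58, 59, 60, 60, 60, 60, 60, 61]
[-30, -28, -26, -24, -22, -20, -18, -16, -14, -12, -10, -8, -6, -4, -2, 0, 2, 4, 6, 8, 10, 12, 14, 16, 18, 20, 22, 24, 26, 28, 30]
top across y-60 [52, 45, 40, 38, 36, 35, 45, 52, 57, 68, 79, 92, 100, 105, 110, 112, 112, 111, 108, 104, 101, 98, 107, 118, 128, 133, 134, 138, 143, 145, 146]
side across z y-50 [177, 178, 177, 177, 178, 174, 155, 117, 105, 100, 104, 108, 113, 115, 118, 121, 122, 123, 125, 125, 128, 132, 156, 170, 176, 175, 176, 177, 175, 174, 173]
```

View pics/ends.png

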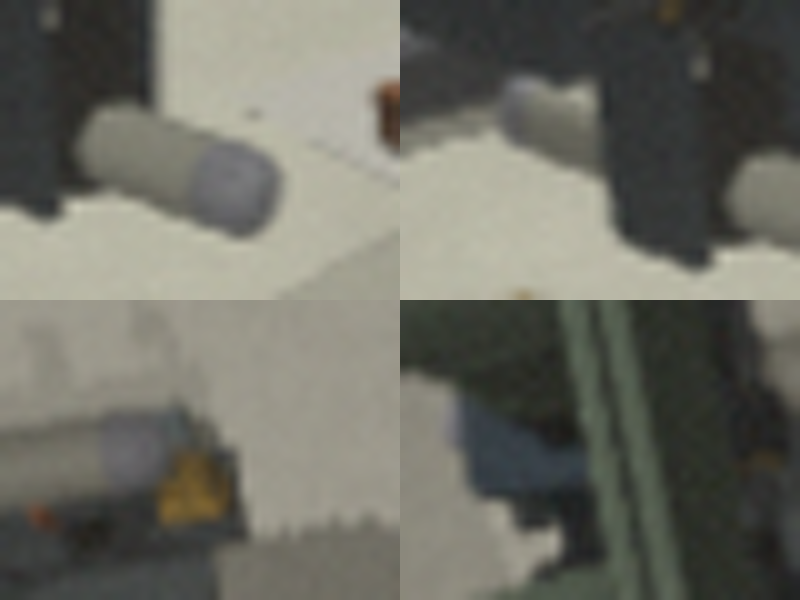

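The end crops agree with the tube model to within about 1–2 mm: side right end at (280,185), left end at (500,110), top right end at (175,440). The clips look about 3 mm off the lamp fit, so I'll measure the lamp once more from its clips and beam ends.

Run:
```python
from h import *
F={n:np.load(n+"0.npz")["frame"] for n in("side","top")}
I=lambda n,u,v:cv2.resize(F[n][v:v+30,u:u+40,::-1],(400,300),interpolation=cv2.INTER_CUBIC)
cv2.imwrite("pics/lamp.png",np.clip(np.vstack([np.hstack([I("side",155,130),I("side",190,145)]),np.hstack([I("top",140,190),I("top",175,185)])]).astype(float)*1.6,0,255).astype(np.uint8))
```

```text
(no output)
```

View pics/lamp.png

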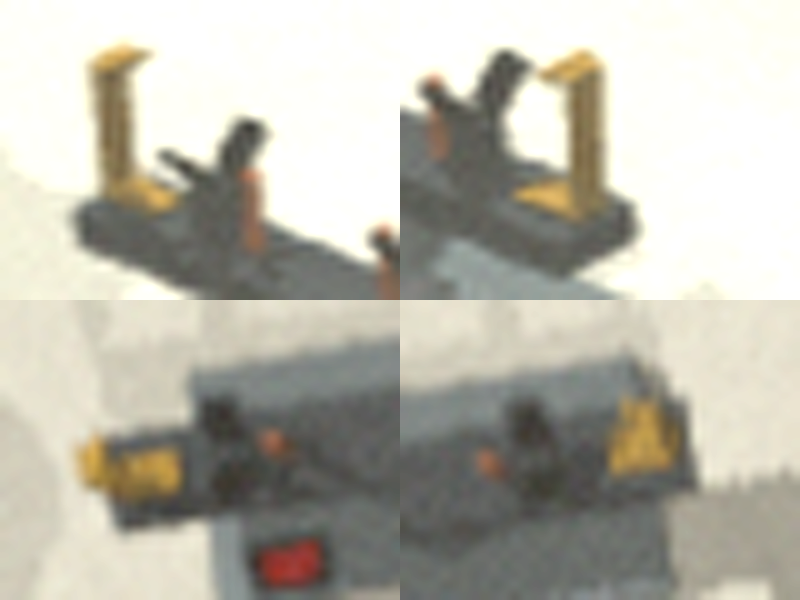

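```bash
cat > fit2.py <<'E'
from h import *
from scipy.optimize import least_squares
D={}
for n in("side","top"):
    z=np.load(n+"0.npz"); D[n]={k:z[k] for k in z.files}
off={"SL":(155,130),"SR":(190-40,145),"TL":(140,190-30),"TR":(175-40,185-30)}
px=lambda t,c:(np.array(c)+.5)/10-.5+off[t]
P=[("SL",(80,212),(-17,95,54)),("SL",(80,242),(-17,95,40)),("SR",(636,207),(17,-95,54)),("SR",(634,240),(17,-95,40)),("SR",(562,245),(-17,-95,54)),("SR",(565,274),(-17,-95,40)),
("TL",(110,432),(17,95,54)),("TL",(118,528),(-17,95,50)),("TR",(688,395),(17,-95,47)),("TR",(698,490),(-17,-95,40)),
("SL",(250,172),(0,29,80)),("SR",(432,80),(0,-29,80)),("TL",(272,442),(0,29,80)),("TR",(490,463),(0,-29,80)),
("SL",(92,66),(-8,90,102)),("SL",(133,64),(8,90,102)),("SR",(567,70),(-8,-91,102)),("SR",(605,58),(8,-91,102)),("SL",(152,50),(8,81,101)),("SR",(540,72),(-8,-81,101))]
def res(p,P):
    c,s=np.cos(p[2]),np.sin(p[2])
    return np.array([proj(D["side" if t[0]=="S" else "top"],[p[0]+c*q[0]-s*q[1],p[1]+s*q[0]+c*q[1],q[2]+p[3]])[0]-px(t,k) for t,k,q in P]).ravel()
for n,Q in(("beam",P[:10]),("pins",P[10:14]),("beam+pins",P[:14]),("all",P)):
    s=least_squares(res,[558,197,.16,10],args=(Q,),loss="soft_l1"); print(n,s.x.round(3),np.degrees(s.x[2]).round(2))
print(s.fun.reshape(-1,2).round(1).tolist())
E
python3 fit2.py
```

```text
beam [5.60216e+02 1.99568e+02 1.63000e-01 7.93400e+00] 9.36
pins [5.58815e+02 2.00386e+02 1.61000e-01 7.46000e+00] 9.22
beam+pins [5.59818e+02 1.99825e+02 1.64000e-01 7.75700e+00] 9.42
all [5.59635e+02 2.00020e+02 1.70000e-01 7.74200e+00] 9.73
[[-0.6, -0.7], [-0.3, 0.4], [0.6, -0.5], [0.9, 0.4], [-0.1, -0.2], [-0.3, 1.1], [-1.0, 0.4], [-0.2, 0.4], [-0.5, 0.2], [0.3, 0.5], [0.5, 0.0], [0.7, -0.3], [0.0, 0.0], [-0.2, 0.1], [0.2, -0.7], [0.1, -2.1], [-0.0, 1.0], [0.0, 0.3], [0.2, 0.4], [0.2, 0.1]]
```

The lamp refit gives (559.7, 199.9), yaw 9.4° and a lift of about 7.7 mm. I expect first contact near TCP z 100 and home near 78. I'll align and come down to 111.

Request:
send_rows(
  motion=[
    {"tx": 0.0063,"ty": 0.0026,"tz": 0,"rx": 0,"ry": 0,"rz": -0.007,"gripper": 1},
    {"tx": 0,"ty": 0,"tz": 0.025,"rx": 0,"ry": 0,"rz": 0,"gripper": 1},
    {"tx": 0,"ty": 0,"tz": 0.025,"rx": 0,"ry": 0,"rz": 0,"gripper": 1},
    {"tx": 0,"ty": 0,"tz": 0.025,"rx": 0,"ry": 0,"rz": 0,"gripper": 1},
    {"tx": 0,"ty": 0,"tz": 0.025,"rx": 0,"ry": 0,"rz": 0,"gripper": 1},
    {"tx": 0,"ty": 0,"tz": 0,"rx": 0,"ry": 0,"rz": 0,"gripper": 1},
    {"tx": 0,"ty": 0,"tz": 0,"rx": 0,"ry": 0,"rz": 0,"gripper": 1},
  ],
)

```text
time_s: 9.57
ee_pos: [560.0, 200.0, 111.1]
ee_rot: [180.0, -0.0, 99.4]
force: [-0.9, -0.2, -1.0]
gripper_width: 28.1
gripper_force: 50.0
```

```bash
python3 - <<'E'
from h import *
for n in("side","top"): np.savez(n+"2.npz",**cam(n))
from ov import *
run('2',(559.7,199.9,np.radians(9.4),130.5),(559.7,199.9,np.radians(9.4),7.7),'ov3.png')
E
python3 to.py 559.7 199.9 111 99.4
```

```text
units [-0.0003 -0.0008  0.0011] rot units [ 0.0026 -0.0006 -0.    ] pos [560.1 200.1 111.6] [ 1.7992e+02 -2.0000e-02  9.9400e+01] F [-0.51 -0.3  -0.95] w 27.5 49.995519518852234 t 9.675
```

View pics/ov3.png

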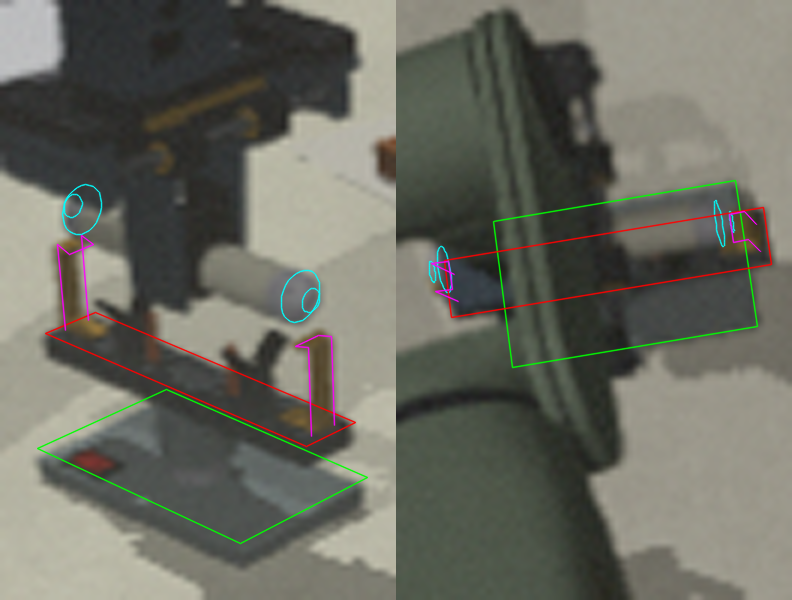

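Tube and lamp line up in both views: in the side view the tube ends at (82,210) and (300,297) are over the clips at (70,240) and (320,335). I'll press down in small steps and watch the force.

Request:
send_rows(
  motion=[
    {"tx": 0,"ty": 0,"tz": 0.008,"rx": 0,"ry": 0,"rz": 0,"gripper": 1},
    {"tx": 0,"ty": 0,"tz": 0.008,"rx": 0,"ry": 0,"rz": 0,"gripper": 1},
    {"tx": 0,"ty": 0,"tz": 0.002,"rx": 0,"ry": 0,"rz": 0,"gripper": 1},
    {"tx": 0,"ty": 0,"tz": 0,"rx": 0,"ry": 0,"rz": 0,"gripper": 1},
  ],
  grip_force=60,
)

```text
time_s: 10.18
ee_pos: [559.9, 199.8, 102.2]
ee_rot: [180.0, 0.0, 99.4]
force: [0.4, -0.9, 1.8]
gripper_width: 27.5
gripper_force: 60.0
```

Request:
send_rows(
  motion=[
    {"tx": 0,"ty": 0,"tz": 0.002,"rx": 0,"ry": 0,"rz": 0,"gripper": 1},
    {"tx": 0,"ty": 0,"tz": 0.002,"rx": 0,"ry": 0,"rz": 0,"gripper": 1},
    {"tx": 0,"ty": 0,"tz": 0,"rx": 0,"ry": 0,"rz": 0,"gripper": 1},
  ],
)

```text
time_s: 10.55
ee_pos: [560.2, 200.3, 100.9]
ee_rot: [179.9, -0.0, 99.4]
force: [-0.3, -1.6, 5.0]
gripper_width: 27.7
gripper_force: 60.0
```

Request:
send_rows(
  motion=[
    {"tx": 0,"ty": 0,"tz": 0.002,"rx": 0,"ry": 0,"rz": 0,"gripper": 1},
    {"tx": 0,"ty": 0,"tz": 0.001,"rx": 0,"ry": 0,"rz": 0,"gripper": 1},
    {"tx": 0,"ty": 0,"tz": 0,"rx": 0,"ry": 0,"rz": 0,"gripper": 1},
  ],
)

```text
time_s: 10.92
ee_pos: [560.5, 200.5, 99.7]
ee_rot: [179.8, -0.1, 99.4]
force: [-0.2, -0.6, 6.5]
gripper_width: 28.1
gripper_force: 60.0
```

Request:
send_rows(
  motion=[
    {"tx": 0,"ty": 0,"tz": 0.002,"rx": 0,"ry": 0,"rz": 0,"gripper": 1},
    {"tx": 0,"ty": 0,"tz": 0,"rx": 0,"ry": 0,"rz": 0,"gripper": 1},
  ],
)

```text
time_s: 11.18
ee_pos: [560.7, 200.5, 98.6]
ee_rot: [179.8, -0.1, 99.4]
force: [1.5, 0.1, 4.9]
gripper_width: 27.7
gripper_force: 60.0
```

Request:
send_rows(
  motion=[
    {"tx": 0,"ty": 0,"tz": 0.002,"rx": 0,"ry": 0,"rz": 0,"gripper": 1},
    {"tx": 0,"ty": 0,"tz": 0,"rx": 0,"ry": 0,"rz": 0,"gripper": 1},
  ],
)

```text
time_s: 11.42
ee_pos: [560.5, 200.6, 97.0]
ee_rot: [179.9, -0.1, 99.4]
force: [1.5, 0.1, 2.1]
gripper_width: 27.4
gripper_force: 60.0
```

Request:
send_rows(
  motion=[
    {"tx": 0,"ty": 0,"tz": 0.002,"rx": 0,"ry": 0,"rz": 0,"gripper": 1},
    {"tx": 0,"ty": 0,"tz": 0,"rx": 0,"ry": 0,"rz": 0,"gripper": 1},
  ],
)

```text
time_s: 11.68
ee_pos: [559.9, 199.8, 95.3]
ee_rot: [180.0, 0.0, 99.4]
force: [1.9, -0.5, 2.4]
gripper_width: 27.8
gripper_force: 60.0
```

Both clips passed the wedge, and the small y force shows they were balanced. I'll continue down.

Request:
send_rows(
  motion=[
    {"tx": 0,"ty": 0,"tz": 0.002,"rx": 0,"ry": 0,"rz": 0,"gripper": 1},
    {"tx": 0,"ty": 0,"tz": 0.002,"rx": 0,"ry": 0,"rz": 0,"gripper": 1},
    {"tx": 0,"ty": 0,"tz": 0.002,"rx": 0,"ry": 0,"rz": 0,"gripper": 1},
    {"tx": 0,"ty": 0,"tz": 0,"rx": 0,"ry": 0,"rz": 0,"gripper": 1},
  ],
)

```text
time_s: 12.18
ee_pos: [559.2, 199.7, 92.0]
ee_rot: [-179.9, 0.0, 99.4]
force: [1.0, -1.5, -0.1]
gripper_width: 27.4
gripper_force: 60.0
```

Request:
send_rows(
  motion=[
    {"tx": 0,"ty": 0,"tz": 0.002,"rx": 0,"ry": 0,"rz": 0,"gripper": 1},
    {"tx": 0,"ty": 0,"tz": 0.002,"rx": 0,"ry": 0,"rz": 0,"gripper": 1},
    {"tx": 0,"ty": 0,"tz": 0.002,"rx": 0,"ry": 0,"rz": 0,"gripper": 1},
    {"tx": 0,"ty": 0,"tz": 0,"rx": 0,"ry": 0,"rz": 0,"gripper": 1},
  ],
)

```text
time_s: 12.68
ee_pos: [559.6, 199.9, 89.3]
ee_rot: [-180.0, 0.0, 99.4]
force: [0.5, -0.8, 1.4]
gripper_width: 27.8
gripper_force: 60.0
```

Request:
send_rows(
  motion=[
    {"tx": 0,"ty": 0,"tz": 0.002,"rx": 0,"ry": 0,"rz": 0,"gripper": 1},
    {"tx": 0,"ty": 0,"tz": 0.002,"rx": 0,"ry": 0,"rz": 0,"gripper": 1},
    {"tx": 0,"ty": 0,"tz": 0,"rx": 0,"ry": 0,"rz": 0,"gripper": 1},
  ],
)

```text
time_s: 13.05
ee_pos: [559.7, 200.0, 87.3]
ee_rot: [180.0, -0.0, 99.4]
force: [0.6, -0.7, 0.6]
gripper_width: 27.9
gripper_force: 60.0
```

Request:
send_rows(
  motion=[
    {"tx": 0,"ty": 0,"tz": 0.002,"rx": 0,"ry": 0,"rz": 0,"gripper": 1},
    {"tx": 0,"ty": 0,"tz": 0.002,"rx": 0,"ry": 0,"rz": 0,"gripper": 1},
    {"tx": 0,"ty": 0,"tz": 0,"rx": 0,"ry": 0,"rz": 0,"gripper": 1},
  ],
)

```text
time_s: 13.42
ee_pos: [558.8, 199.7, 84.3]
ee_rot: [-179.9, 0.0, 99.4]
force: [0.4, -0.6, -4.1]
gripper_width: 27.5
gripper_force: 60.0
```

Request:
send_rows(
  motion=[
    {"tx": 0,"ty": 0,"tz": 0.002,"rx": 0,"ry": 0,"rz": 0,"gripper": 1},
    {"tx": 0,"ty": 0,"tz": 0.001,"rx": 0,"ry": 0,"rz": 0,"gripper": 1},
    {"tx": 0,"ty": 0,"tz": 0,"rx": 0,"ry": 0,"rz": 0,"gripper": 1},
  ],
)

```text
time_s: 13.8
ee_pos: [558.8, 199.6, 83.4]
ee_rot: [-179.9, 0.0, 99.4]
force: [-1.6, -2.3, -3.2]
gripper_width: 27.5
gripper_force: 60.0
```

Request:
send_rows(
  motion=[
    {"tx": 0,"ty": 0,"tz": 0.001,"rx": 0,"ry": 0,"rz": 0,"gripper": 1},
    {"tx": 0,"ty": 0,"tz": 0.001,"rx": 0,"ry": 0,"rz": 0,"gripper": 1},
    {"tx": 0,"ty": 0,"tz": 0,"rx": 0,"ry": 0,"rz": 0,"gripper": 1},
  ],
)

```text
time_s: 14.18
ee_pos: [558.9, 199.6, 83.3]
ee_rot: [-179.9, 0.0, 99.4]
force: [-3.7, -3.2, 0.7]
gripper_width: 27.4
gripper_force: 60.0
```

Request:
send_rows(
  motion=[
    {"tx": 0,"ty": -0.001,"tz": 0.001,"rx": 0,"ry": 0,"rz": 0,"gripper": 1},
    {"tx": 0,"ty": -0.001,"tz": 0,"rx": 0,"ry": 0,"rz": 0,"gripper": 1},
    {"tx": 0,"ty": 0,"tz": 0,"rx": 0,"ry": 0,"rz": 0,"gripper": 1},
  ],
)

```text
time_s: 14.55
ee_pos: [558.9, 199.7, 83.2]
ee_rot: [179.9, 0.0, 99.4]
force: [-3.7, -3.4, 4.6]
gripper_width: 27.4
gripper_force: 60.0
```

Request:
send_rows(
  motion=[
    {"tx": -0.001,"ty": 0,"tz": 0.001,"rx": 0,"ry": 0,"rz": 0,"gripper": 1},
    {"tx": -0.001,"ty": 0,"tz": 0.001,"rx": 0,"ry": 0,"rz": 0,"gripper": 1},
    {"tx": 0,"ty": 0,"tz": 0,"rx": 0,"ry": 0,"rz": 0,"gripper": 1},
  ],
)

```text
time_s: 14.92
ee_pos: [558.9, 199.6, 83.0]
ee_rot: [179.9, -0.1, 99.4]
force: [-5.0, -1.7, 8.1]
gripper_width: 27.6
gripper_force: 60.0
```

Run:
```python
from h import *
for n in("side","top"): np.savez(n+"3.npz",**cam(n))
s=env.state();print(s["ee_pos"],s["force"],s["torque"])
```

```text
[558.92581161 199.62522323  82.97325334] [-5.082448   -1.90610835  8.69065643] [0.10013519 1.00497881 0.25857345]
```

Snapped in: the clips pulled the tube down, then it met a rigid stop at z 83 with the force rising to 8.7 N. Now I'll release it gently.

Request:
send_rows(
  motion=[
    {"tx": 0,"ty": 0,"tz": -0.001,"rx": 0,"ry": 0,"rz": 0,"gripper": 1},
    {"tx": 0,"ty": 0,"tz": -0.001,"rx": 0,"ry": 0,"rz": 0,"gripper": 1},
    {"tx": 0,"ty": 0,"tz": 0,"rx": 0,"ry": 0,"rz": 0,"gripper": 1},
  ],
  grip_force=8,
)

```text
time_s: 15.4
ee_pos: [558.9, 199.6, 82.9]
ee_rot: [180.0, -0.1, 99.4]
force: [-5.0, 0.9, 5.4]
gripper_width: 27.4
gripper_force: 8.0
```

Request:
send_rows(
  motion=[
    {"tx": 0,"ty": 0,"tz": 0,"rx": 0,"ry": 0,"rz": 0,"gripper": -0.5},
    {"tx": 0,"ty": 0,"tz": 0,"rx": 0,"ry": 0,"rz": 0,"gripper": -0.5},
    {"tx": 0,"ty": 0,"tz": 0,"rx": 0,"ry": 0,"rz": 0,"gripper": -0.5},
    {"tx": 0,"ty": 0,"tz": 0,"rx": 0,"ry": 0,"rz": 0,"gripper": -0.5},
    {"tx": 0,"ty": 0,"tz": 0,"rx": 0,"ry": 0,"rz": 0,"gripper": -0.5},
    {"tx": 0,"ty": 0,"tz": 0,"rx": 0,"ry": 0,"rz": 0,"gripper": -0.5},
  ],
)

```text
time_s: 16.15
ee_pos: [558.9, 198.8, 82.4]
ee_rot: [180.0, -0.0, 99.4]
force: [-0.6, 1.5, -0.2]
gripper_width: 68.3
gripper_force: 0.0
```

Request:
send_rows(
  motion=[
    {"tx": 0,"ty": 0,"tz": -0.02,"rx": 0,"ry": 0,"rz": 0,"gripper": -0.5},
    {"tx": 0,"ty": 0,"tz": -0.05,"rx": 0,"ry": 0,"rz": 0,"gripper": -0.5},
    {"tx": 0,"ty": 0,"tz": -0.08,"rx": 0,"ry": 0,"rz": 0,"gripper": -0.5},
    {"tx": 0,"ty": 0,"tz": -0.08,"rx": 0,"ry": 0,"rz": 0,"gripper": -0.5},
    {"tx": -0.08,"ty": 0,"tz": 0,"rx": 0,"ry": 0,"rz": 0,"gripper": -0.5},
    {"tx": -0.08,"ty": 0,"tz": 0,"rx": 0,"ry": 0,"rz": 0,"gripper": -0.5},
    {"tx": -0.08,"ty": 0,"tz": 0,"rx": 0,"ry": 0,"rz": 0,"gripper": -0.5},
    {"tx": -0.08,"ty": 0,"tz": 0,"rx": 0,"ry": 0,"rz": 0,"gripper": -0.5},
    {"tx": -0.08,"ty": 0,"tz": 0,"rx": 0,"ry": 0,"rz": 0,"gripper": -0.5},
    {"tx": -0.08,"ty": 0,"tz": 0,"rx": 0,"ry": 0,"rz": 0,"gripper": -0.5},
  ],
)

```text
time_s: 17.4
ee_pos: [598.3, -39.3, 198.4]
ee_rot: [179.9, 0.0, 99.4]
force: [-0.4, 0.2, 0.5]
gripper_width: 68.4
gripper_force: 0.0
```

Run:
```python
from h import *
F={}
for n in("side","top"):
    d=cam(n);np.savez(n+"4.npz",**d);F[n]=d["frame"]
I=lambda n,u,v:cv2.resize(F[n][v:v+75,u:u+50,::-1],(400,600),interpolation=cv2.INTER_CUBIC)
J=lambda n,u,v:cv2.resize(F[n][v:v+50,u:u+66,::-1],(792,600)[:1]+(600,) if 0 else (528,400),interpolation=cv2.INTER_CUBIC)
s=cv2.resize(F["side"][125:163,155:221,::-1],(792,300)[:1]+(300,),interpolation=cv2.INTER_CUBIC)if 0 else cv2.resize(F["side"][120:157,155:221,::-1],None,fx=8,fy=8,interpolation=cv2.INTER_CUBIC)
t=cv2.resize(F["top"][185:222,142:208,::-1],None,fx=8,fy=8,interpolation=cv2.INTER_CUBIC)
cv2.imwrite("pics/home.png",np.clip(np.vstack([s,t])*1.4,0,255).astype(np.uint8))
```

```text
(no output)
```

View pics/home.png

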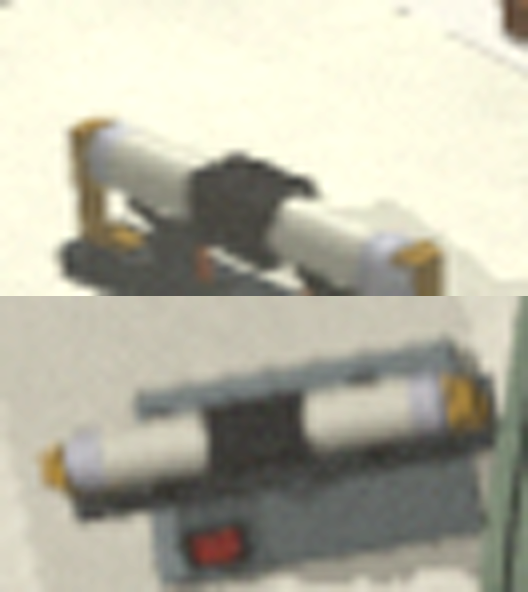

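The tube lies in the lamp with both clips closed over its ends: side (95,125) and (415,250), top (55,465) and (465,400). It is level and the gripper is clear. I'm handing in.

```bash
python3 -c "
from workcell import env
print(env.job_done())"
```

```text
the job is handed in; nothing more can be done
None
```

The tube is snapped home in the right-hand lamp with both clips closed over its ends, released, and handed in at about 17.5 s; the judge returned no verdict, and the highest force I read while pressing was about 9 N.

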